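# Clamp a trim sample in the bench thickness gauge to the first slip of the clutch

### The job

Check the long wooden trim bar in the bench thickness gauge: lay it lengthwise along the gauge's sample table with one end under the spindle and let go of it. Then turn the knurled knob on top clockwise until its slip clutch first gives (the mark on the knob parts from the mark on the collar) and stop there, within an eighth of a turn of slip, leaving the bar held by the spindle and the hand off. Handle the bar gently: do not press it hard on the gauge or ram the spindle with it, and leave the other things where they are.

Things in the scene. Friction and masses are not known exactly. Their poses are not given: they have to be found in the camera images.
- bar_mid (a point): Centre (half-way up) of the long plain wooden trim bar, 150 x 26 x 14 mm, about 45 g, loose on the work surface; x along its length, z up as it lies. Either end may go under the spindle. It is the longest of three wooden pieces lying together.
- gauge: Fixed bench thickness gauge; origin on the work surface under the spindle axis, z up, x from the sample table to the column. Foot x -87 to 77 mm, 90 wide, 10 high. Steel sample table x -80 to 30 mm, 50 wide, top at z 20. Column x 45 to 75. Arm 40 wide, z 73 to 95, carries on the axis a barrel 38 mm across, z 60 to 97. The throat below is open to -x and both sides.
- table_mid (a point): On the sample table's top face, 55 mm from the spindle axis to the free end (-x of the gauge); gauge axes. The bar lies well with its centre over this point (27 mm above the work surface), length along the gauge's x: one end is then 20 mm past the axis, the other overhangs the table's free end, where it can be held.
- spindle: Steel spindle, 12 mm across, moves straight down without turning as knob and collar turn clockwise seen from above (coarse lead), up as they turn back. Origin at the centre of its lower face: 42 to 49 mm above the work surface at the start, 8 to 15 mm over the top of a bar on the table. At the clutch's limit it presses with about 30 N and keeps about half of it when the knob is let go.
- knob_grip (a point): Grip point on the axis of the dark round knurled knob: 30 mm across, 111 to 147 mm above the work surface (this point 132), over a flange 38 mm across. Stays at its height. Free running takes 0.12 N m, collar turning along; with the spindle on the bar torque climbs in 0.1 to 0.2 rad to 0.30 N m, where the knob slips on the collar. 1.4 to 2.6 rad to the bar: more than one grasp.
- knob_mark (a point): The white mark line on the rim of the knob's flange (18 mm from the axis, 107 mm above the work surface); turns with the knob. A white line on the knob's top points the same way.
- collar_mark (a point): Black mark line on the rim of the light metal collar under the knob (43 mm across, 98 to 105 mm above the work surface; point 18 mm from the axis). Its -x points from the axis out to the mark. At the start it is right under the knob's mark; clockwise slip carries the knob's mark towards this point's +y, 18 mm per rad. Turning back does not undo slip.
- short_bar: Plain wooden bar 85 x 26 x 14 mm, loose, of the same wood as the long one; origin under its centre, x along it. Leave alone.
- toggle: Wooden toggle 70 x 16 x 16 mm with rounded edges, loose; origin under its centre, x along it. Leave alone.
- jar: Glass jar with a metal lid, 60 mm across, 75 mm high; origin under its centre. Leave alone.
- spool: Empty wooden spool, 44 mm across, 50 mm high; origin under its centre. Leave alone.
- mug: White mug, 76 mm across, 90 mm high; origin under its centre, handle to its +y. Leave alone.
- tape: Cardboard ring lying flat, 90 mm across, 20 mm high; origin under its centre. Leave alone.
- driver: Screwdriver lying along its x; leave alone.
Things that resemble listed ones, but are neither listed nor needed, are in the scene too. What is shaped like the part that bears bar_mid but green or white is not meant.

How it is judged:
By the outcome, as a careful person would: the job done as asked, in the order asked, and still so for the second after the job is handed in, with the robot touching nothing.
It also fails if it takes over 66 s, if anything falls off the work surface, if the arm or the gripper's body presses on something with over 40 N, if the wrist force passes 120 N, or if a joint passes its speed limit or range.

### The arm

A 6-joint arm with a two-finger parallel gripper is mounted at the origin on the work surface. World frame = base frame: x ahead of the robot, y to its left, z up, the work surface at z = 0. Lengths are in m, angles in rad, forces in N, time in s.
With the tool pointing down it reaches from about 0.25 to 0.775 m from the base axis. Payload 4 kg.
Tool frame: the origin (TCP) lies at the very end of the fingers, on their centre line; the grasp point (between the pads) lies 19 mm behind it (robot.pinch_z is the distance from the TCP to the grasp point, in m); z points along the fingers, y is the line along which they close (so a half turn about z gives the same grasp; the last joint's range is limited). The gripper opens to 94 mm and grips with 3 to 60 N. Pads are 16 mm wide; open, the fingers measure 119 mm over their backs; the gripper's body (75 mm by 177 mm) begins 78 mm behind the grasp point.
Start: joints at [-1.397, 0.087, 1.371, -0, 1.684, -0.103], TCP at [0.15, -0.529, 0.206] pointing down, gripper open.
Joint ranges: [-3.1, 3.1], [-0.76, 2.03], [0.27, 2.55], [-1.08, 4.22], [0.17, 2.65], [-2.57, 2.57]. Speed limits (rad/s): [2.79, 2.79, 3.14, 3.14, 3.14, 3.14].

### API

Orientations are given as [roll, pitch, yaw] about the fixed x, y, z axes, in that order (R = Rz(yaw) Ry(pitch) Rx(roll)).
In Python, from bench import robot gives the robot as it stands.
- The arm moves only by the tool arm_command, never from a script. Its argument "targets" is one flat list of numbers, 7 for each row, row after row: the turn, a rotation vector about the tool's x, y, z in degrees, then the shift along the tool's x, y, z in mm, then the closure, from -1 (fully open) to 1 (shut). In form: [ax, ay, az, x, y, z, hand, ax, ay, az, x, y, z, hand, ...]. A call has 1 to 20 rows; each row is the pose to reach, as a shift and turn from the pose commanded when the call began, along the tool's axes at that moment; what a row does not reach only later rows make up. A row lasts 1/10 s, in which the tool goes at most 50 mm and 8.59 degrees, less where a joint would pass 70% of its speed; a pose out of reach is approached as far as the arm can. A call with a gripper value outside its range is refused whole. The fingers move at their own pace and stop on an object; the grip force is fixed at half the most. Time passes only in rows, so rows that repeat a pose let the fingers close. It gives the time, the measured TCP pose, the force, the opening and the grip force at its end, in the units of the state.
- robot.get_obs(): the state, without advancing time (a new reading comes with each control period).
- robot.snapshot(name): name is "scene" or "top" or "wrist"; returns a dict with "color" (480x640x3 uint8, red, green, blue), "range_z" (480x640 float32, m along the optical axis (not along the pixel's ray), 0 where there is no reading), "fx", "fy", "cx", "cy" (pixels), "T" (4x4, takes a point from camera to world coordinates); the wrist camera has in their place "T_tool_cam" (4x4, takes a point from camera to tool coordinates, whose origin is the TCP and whose axes are the flange's). Camera axes: x right, y down, z forward; pixel columns grow to the right and rows downward; lengths in m; the calibration is good to about 2 mm. A picture is of the moment at which its call begins: read the wrist's pose just before it.
- robot.close_job(): hands the job in; it is judged then, once.
The state is a dict: "time": time; "joint_positions": joint angles; "qvel": joint speeds; "joint_torque": joint torques, N m; "tool_pos": TCP position; "ee_rot": TCP orientation; "wrist_force": force on the tool from outside, world axes, zero at the start; "wrist_torque": the same for the moment, N m; "width": finger opening in m; "finger_force": force on a finger pad.
Only numpy, scipy, OpenCV 4.12 (cv2) and the standard library are available. Lean on these libraries where they do the work, as an engineer would, in place of code of your own. Each camera call takes 0.05 s, during which the arm holds its last target. There are 200 camera calls.

## Working session

There is one attempt and no reset: what is moved stays moved. The work goes in short steps, Python scripts to look and compute and a tool call to move; the robot and the scene stay as the last step left them, time stands still between calls to the robot, and variables do not carry over. Pictures are saved under pics/ and viewed, at most 10 in all, crops included, and the job is handed in when it is done.

Besides the shell and the picture viewer there is one more tool, called after "Call:" as name(argument=value, ...) on one line, values as JSON. arm_command: Moves the arm, as the interface text tells. Its arguments: {"type":"object","properties":{"targets":{"type":"array"}},"required":["targets"]}

```bash
ls; mkdir -p pics; python3 - <<'E'
from bench import robot
import cv2,numpy as np,pickle
o=robot.get_obs();print(o)
s={n:robot.snapshot(n) for n in("scene","top")}
pickle.dump(s,open('s0.pkl','wb'))
for n in s:
    cv2.imwrite(f'pics/{n}0.png',s[n]['color'][:,:,::-1]);print(n,s[n]['fx'],s[n]['T'])
E
```

```text
pics
{'time': 0.0, 'joint_positions': array([-1.39708383e+00,  8.79605805e-02,  1.37225060e+00,  5.62325472e-06,
        1.68360261e+00, -1.03108695e-01]), 'qvel': array([-0.00102812,  0.0002024 ,  0.0004545 ,  0.00145848, -0.00053166,
        0.00152498]), 'joint_torque': array([-5.74449805e-04, -3.40185964e+01, -3.02424610e+01,  7.15682865e-02,
        3.29930743e-02, -1.64573894e-04]), 'tool_pos': array([ 0.15021154, -0.52851654,  0.204303  ]), 'ee_rot': array([-3.13938389e+00, -2.34171502e-04,  2.76821557e-01]), 'wrist_force': array([-0.67367656, -0.13006534,  0.72697101]), 'wrist_torque': array([-0.04257981, -0.00467935,  0.00942338]), 'finger_force': 0.0, 'width': 0.09404702887933747}
scene 506.98176950906634 [[ 0.76872673  0.35933603 -0.52909058  1.2624468 ]
 [ 0.63956066 -0.42590421  0.63997482 -0.96024771]
 [ 0.00462411 -0.83035127 -0.55722113  0.88402214]
 [ 0.          0.          0.          1.        ]]
top 496.9320687197935 [[ 0.02443736 -0.98254674  0.18440371  0.31145687]
 [-0.99962194 -0.02169103  0.0168959  -0.04696931]
 [-0.0126011  -0.18474689 -0.98270535  1.30518484]
 [ 0.          0.          0.          1.        ]]
```

View pics/scene0.png

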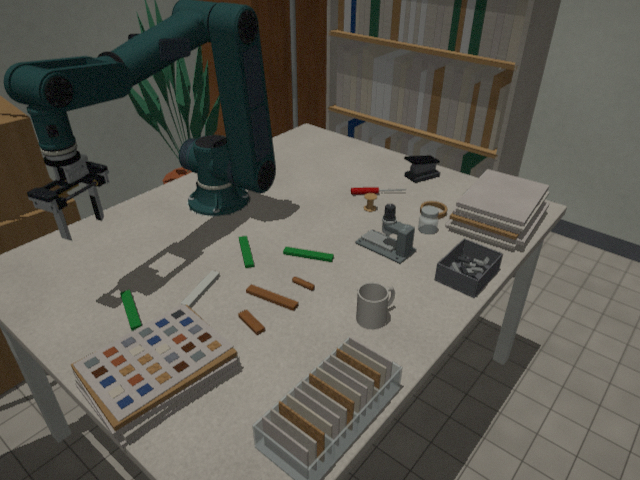

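View pics/top0.png

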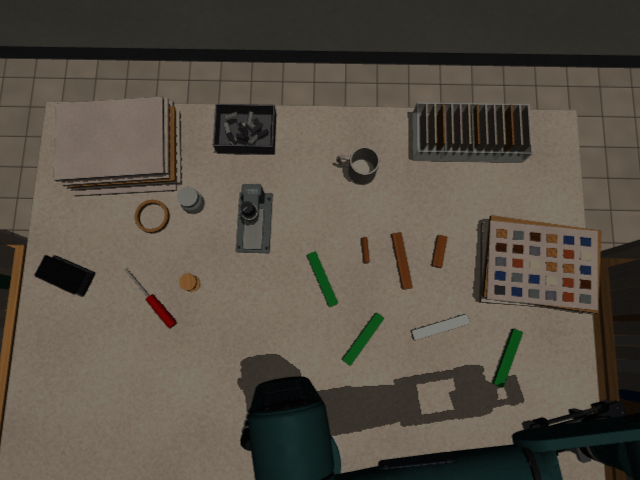

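The top view shows the long brown bar at (402,260), the gauge at (253,218) with its knob at (249,211) and column away from the robot, the toggle at (365,250) and the short bar at (440,251).

```bash
cat > h.py <<'E'
import numpy as np,cv2
def ray(s,uv,z,T=None):
    T=s['T'] if T is None else T
    uv=np.atleast_2d(uv).astype(float)
    d=np.c_[(uv[:,0]-s['cx'])/s['fx'],(uv[:,1]-s['cy'])/s['fy'],np.ones(len(uv))]@T[:3,:3].T
    o=T[:3,3]; return o+d*((z-o[2])/d[:,2])[:,None]
def cloud(s,T=None):
    T=s['T'] if T is None else T
    v,u=np.mgrid[:480,:640];r=s['range_z']
    p=np.stack([(u-s['cx'])/s['fx']*r,(v-s['cy'])/s['fy']*r,r],-1)
    return p@T[:3,:3].T+T[:3,3]
def rect(xy):
    (c,(w,h),a)=cv2.minAreaRect(np.float32(xy)*1000)
    if w<h: w,h,a=h,w,a+90
    return np.round([*c,w,h,a],1)
E
python3 - <<'E'
import pickle,cv2,numpy as np
from h import *
S=pickle.load(open('s0.pkl','rb'));s=S['top']
hsv=cv2.cvtColor(s['color'],cv2.COLOR_RGB2HSV)
m=((hsv[...,0]<15)&(hsv[...,1]>120)&(hsv[...,2]>50)).astype(np.uint8)
m[:,:340]=0;m[:,460:]=0;m[:220]=0
cs,_=cv2.findContours(m,0,2)
for c in cs:
    if cv2.contourArea(c)>40: print('brown',rect(ray(s,c[:,0],.014)[:,:2]),cv2.contourArea(c))
P=cloud(s)
win=np.zeros((480,640),bool);win[175:262,225:285]=1
ok=win&(s['range_z']>0)
for lo,hi in((.006,.0145),(.0155,.026),(.085,.1),(.14,.155)):
    q=P[ok&(P[...,2]>lo)&(P[...,2]<hi)]
    if len(q)>5: print(lo,hi,len(q),q.mean(0),rect(q[:,:2]))
P=cloud(S['scene']);r=S['scene']['range_z']
q=P[(r>0)&(P[...,2]>.14)&(P[...,2]<.155)&(abs(P[...,0]-.53)<.1)&(abs(P[...,1]-.13)<.1)]
print('scene knob',len(q),q.mean(0),rect(q[:,:2]))
v=s['color'][170:265,215:295,::-1];w=S['scene']['color'][195:270,345:425,::-1]
cv2.imwrite('pics/crop.png',np.hstack([cv2.resize(x,(400,475),interpolation=2) for x in(v,w)]))
E
```

```text
brown [ 537.7 -163.2   67.2   13.7    4.7] 100.5
brown [ 539.2 -358.    83.7   25.   169.1] 262.5
brown [ 511.9 -258.7  149.    25.3   10.8] 485.5
0.006 0.0145 814 [0.59762383 0.12887385 0.01009977] [618.8 133.8 228.5 158.8   2. ]
0.0155 0.026 576 [0.57611961 0.13350856 0.02008619] [607.  133.6 156.1  86.2   1.1]
0.085 0.1 354 [0.65974784 0.13287271 0.09466001] [640.2 136.3  94.7  49.9 177.3]
0.14 0.155 129 [0.61152015 0.13493337 0.14684314] [611.6 136.1  30.2  29.6   5.1]
scene knob 77 [0.61365138 0.1334656  0.14683715] [612.1 135.6  32.5  31.2  98.9]
```

View pics/crop.png

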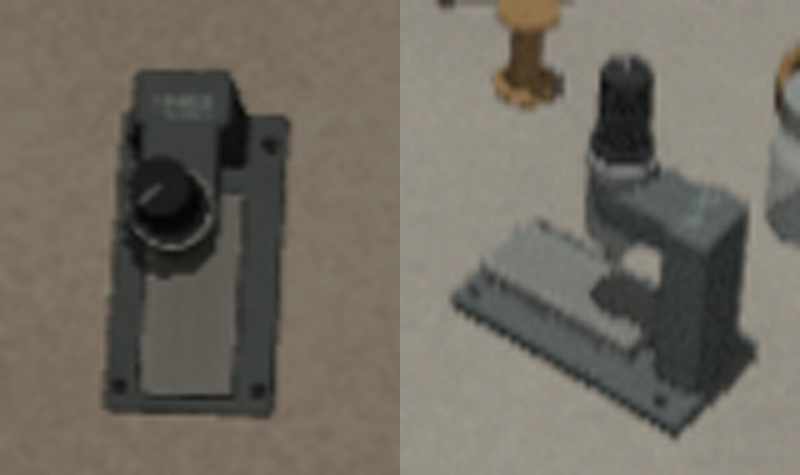

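The crop confirms the gauge's column points away from the robot (top of the picture), with the knob's white line pointing to −x,+y and the throat free on the near side. Foot corners (full-picture px): near (236,252),(269,253); far (272.6,194),(240,193).

```bash
cat >> h.py <<'E'
from scipy.spatial.transform import Rotation as R
def go(o,pos,yaw):
    A=R.from_euler('xyz',o['ee_rot']);B=R.from_euler('xyz',[np.pi,0,np.radians(yaw)])
    print('rotvec',np.round((A.inv()*B).as_rotvec(degrees=True),2),'shift',np.round(1000*A.inv().apply(np.array(pos)-o['tool_pos']),1))
E
python3 - <<'E'
import pickle
from h import *
from bench import robot
s=pickle.load(open('s0.pkl','rb'))['top']
p=ray(s,[[236,252],[269,253],[272.6,194],[240,193]],.01)[:,:2];print(p,p.mean(0))
d=(p[2]+p[3]-p[0]-p[1]);print('foot yaw',np.degrees(np.arctan2(d[1],d[0])))
# table by colour/height
P=cloud(s);q=(s['range_z']>0)&(abs(P[...,2]-.02)<.003)&(abs(P[...,0]-.57)<.08)&(abs(P[...,1]-.133)<.05)
print(rect(P[q][:,:2]))
# arm top
q=(s['range_z']>0)&(abs(P[...,2]-.095)<.0025)&(abs(P[...,0]-.66)<.04)&(abs(P[...,1]-.133)<.04);print(rect(P[q][:,:2]),P[q].mean(0))
go(robot.get_obs(),[.45,-.2687,.15],10.8)
E
```

```text
[[0.52389987 0.17811065]
 [0.52317362 0.09054091]
 [0.68498882 0.08738637]
 [0.68595726 0.17585438]] [0.60450489 0.13297308]
foot yaw -0.9571301910760958
[583.7 128.5 117.8  69.  171.8]
[657.4 135.6  60.7  49.5 170.2] [0.66248722 0.13359583 0.09495229]
rotvec [-0.11 -0.01  5.06] shift [ 359.4 -168.    54.8]
```

Call:
arm_command(targets=[0, 0, 5, 359, -168, 55, -1, 0, 0, 5, 359, -168, 55, -1, 0, 0, 5, 359, -168, 55, -1, 0, 0, 5, 359, -168, 55, -1, 0, 0, 5, 359, -168, 55, -1, 0, 0, 5, 359, -168, 55, -1, 0, 0, 5, 359, -168, 55, -1, 0, 0, 5, 359, -168, 55, -1, 0, 0, 5, 359, -168, 55, -1, 0, 0, 5, 359, -168, 55, -1, 0, 0, 5, 359, -168, 55, -1, 0, 0, 5, 359, -168, 55, -1])

```text
time: 1.3
tool_pos: [0.4488, -0.2706, 0.1507]
ee_rot: [3.141, 0.0, 0.187]
wrist_force: [0.8, 0.2, -0.1]
width: 0.0939
finger_force: 0.0
```

```bash
cat >> h.py <<'E'
def wrist(robot):
    o=robot.get_obs();s=robot.snapshot('wrist')
    M=np.eye(4);M[:3,:3]=R.from_euler('xyz',o['ee_rot']).as_matrix();M[:3,3]=o['tool_pos']
    return o,s,M@s['T_tool_cam']
def show(o):
    print('t',round(o['time'],2),'pos',np.round(o['tool_pos'],4),'rpy',np.round(np.degrees(o['ee_rot']),2),'F',np.round(o['wrist_force'],1),'M',np.round(o['wrist_torque'],3),'w',round(o['width'],4),'ff',round(o['finger_force'],1),'q',np.round(o['joint_positions'],2))
E
cat > barlook.py <<'E'
import sys
from bench import robot
from h import *
o,s,T=wrist(robot);show(o)
print(s['T_tool_cam'].round(3))
zt=float(sys.argv[1])
hsv=cv2.cvtColor(s['color'],cv2.COLOR_RGB2HSV)
m=((hsv[...,0]<15)&(hsv[...,1]>110)&(hsv[...,2]>50)).astype(np.uint8)
for c in cv2.findContours(m,0,2)[0]:
    if cv2.contourArea(c)>1500: print(rect(ray(s,c[:,0],zt,T)[:,:2]),cv2.boundingRect(c))
cv2.imwrite('pics/'+sys.argv[2]+'.png',s['color'][:,:,::-1])
go(o,[.4595,-.2687,.002],10.8)
E
python3 barlook.py .014 w1
```

```text
t 1.3 pos [ 0.4488 -0.2706  0.1507] rpy [179.97   0.    10.73] F [ 0.8  0.2 -0.1] M [ 0.021  0.004 -0.054] w 0.0939 ff 0.0 q [-0.65  0.05  1.52 -0.    1.57  0.73]
[[-0.    -0.964 -0.266  0.077]
 [ 1.    -0.    -0.001 -0.   ]
 [ 0.    -0.266  0.964 -0.179]
 [ 0.     0.     0.     1.   ]]
[ 537.3 -355.3   83.7   25.6  168.8] (402, 96, 68, 101)
[ 510.4 -256.7  147.4   25.6   11. ] (303, 66, 31, 173)
rotvec [ 0.03  0.   -0.07] shift [ 10.8   0.  148.7]
```

Call:
arm_command(targets=[0, 0, 0, 10.5, -1, 50, -1, 0, 0, 0, 10.5, -1, 95, -1, 0, 0, 0, 10.5, -1, 125, -1, 0, 0, 0, 10.5, -1, 140, -1, 0, 0, 0, 10.5, -1, 148, -1, 0, 0, 0, 10.5, -1, 148, -1, 0, 0, 0, 10.5, -1, 148, 1, 0, 0, 0, 10.5, -1, 148, 1, 0, 0, 0, 10.5, -1, 148, 1, 0, 0, 0, 10.5, -1, 148, 1, 0, 0, 0, 10.5, -1, 148, 1, 0, 0, 0, 10.5, -1, 148, 1])

```text
time: 2.55
tool_pos: [0.4599, -0.2664, 0.0026]
ee_rot: [3.141, -0.0, 0.19]
wrist_force: [0.7, -0.3, -0.4]
width: 0.0497
finger_force: 0.0
```

Still closing; wait, then lift.

Call:
arm_command(targets=[0, 0, 0, 0, 0, 0, 1, 0, 0, 0, 0, 0, 0, 1, 0, 0, 0, 0, 0, 0, 1, 0, 0, 0, 0, 0, 0, 1, 0, 0, 0, 0, 0, 0, 1, 0, 0, 0, 0, 0, 0, 1, 0, 0, 0, 0, 0, 0, 1, 0, 0, 0, 0, 0, -5, 1, 0, 0, 0, 0, 0, -20, 1, 0, 0, 0, 0, 0, -60, 1, 0, 0, 0, 0, 0, -100, 1, 0, 0, 0, 0, 0, -100, 1, 0, 0, 0, 0, 0, -100, 1])

```text
time: 3.85
tool_pos: [0.4605, -0.2669, 0.1041]
ee_rot: [3.139, -0.002, 0.19]
wrist_force: [0.5, -0.2, -0.6]
width: 0.0256
finger_force: 30.0
```

```bash
python3 - <<'E'
from bench import robot
from h import *
o,s,T=wrist(robot);show(o)
cv2.imwrite('pics/w2.png',s['color'][:,:,::-1])
hsv=cv2.cvtColor(s['color'],cv2.COLOR_RGB2HSV)
m=((hsv[...,0]<15)&(hsv[...,1]>110)&(hsv[...,2]>50)&(s['range_z']>0))
P=cloud(s,T);q=P[m&(P[...,2]>.07)]
# in tool frame: plane fit of top
A=(q-o['tool_pos'])@R.from_euler('xyz',o['ee_rot']).as_matrix()
print(len(q),'tool rect',rect(A[:,:2]),'min',A.min(0),'max',A.max(0))
c=np.linalg.lstsq(np.c_[A[:,:2],np.ones(len(A))],A[:,2],rcond=None)[0];print('plane',c)
gx,gy,yaw=.611,.134,-1.
print('dist');go(o,[.611-.108-.09,.134+.003,.06],yaw)
E
```

```text
t 3.85 pos [ 0.4605 -0.2669  0.1041] rpy [ 1.7986e+02 -1.2000e-01  1.0860e+01] F [ 0.5 -0.2 -0.6] M [-0.02   0.024 -0.006] w 0.0256 ff 30.0 q [-0.63  0.09  1.57 -0.    1.48  0.75]
16380 tool rect [ 51.5   0.  148.8  26.1   0. ] min [-0.02293883 -0.01306326 -0.10560392] max [ 0.12590442  0.01308184 -0.00840045]
plane [ 0.00196361  0.00012871 -0.01129352]
dist
rotvec [ 0.13 -0.14 11.86] shift [  29.3 -405.8   43.1]
```

View pics/w2.png

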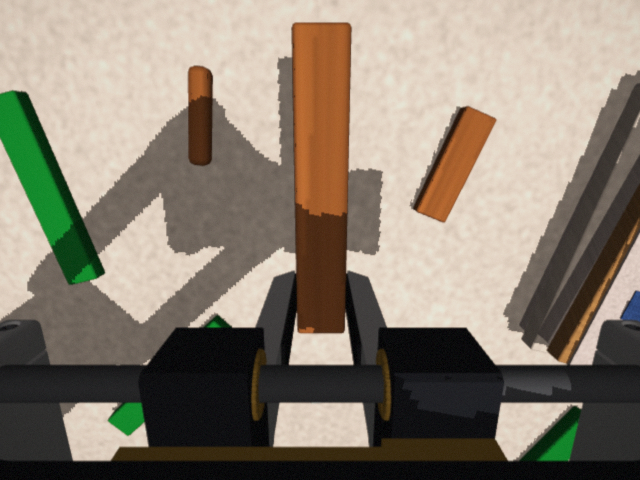

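The bar is held flat and straight, its top 11 mm above the tips and its centre 51.5 mm ahead of the TCP (px 322,180); the toggle, short bar and green bars are untouched.

Call:
arm_command(targets=[0, 0, 2, 3, -35, 0, 1, 0, 0, 4, 6, -80, 0, 1, 0, 0, 6, 9, -125, 0, 1, 0, 0, 8, 12, -170, 0, 1, 0, 0, 10, 16, -215, 0, 1, 0, 0, 12, 20, -260, 0, 1, 0, 0, 12, 23, -305, 0, 1, 0, 0, 12, 26, -345, 0, 1, 0, 0, 12, 28, -375, 0, 1, 0, 0, 12, 29, -395, 0, 1, 0, 0, 12, 29, -406, 0, 1, 0, 0, 12, 29, -406, 0, 1, 0, 0, 12, 29, -406, 0, 1, 0, 0, 12, 29, -406, 0, 1, 0, 0, 12, 29, -406, 0, 1])

```text
time: 5.4
tool_pos: [0.412, 0.1368, 0.1023]
ee_rot: [3.141, 0.0, -0.022]
wrist_force: [-0.5, -1.3, -0.1]
width: 0.0257
finger_force: 30.0
```

```bash
python3 - <<'E'
from bench import robot
from h import *
o,s,T=wrist(robot);show(o)
cv2.imwrite('pics/w3.png',s['color'][:,:,::-1])
P=cloud(s,T);r=s['range_z']>0
for n,lo,hi in(('foot',.006,.013),('table',.017,.023),('arm',.092,.098),('knobtop',.142,.152)):
    q=r&(P[...,2]>lo)&(P[...,2]<hi)&(P[...,0]>.48)&(abs(P[...,1]-.134)<.06)
    if q.sum()>20: print(n,q.sum(),rect(P[q][:,:2]),P[q].mean(0).round(4))
q=r&(P[...,2]>.113)&(P[...,2]<.145)&(P[...,0]>.57)&(abs(P[...,1]-.134)<.03)
a=P[q];A=np.c_[2*a[:,:2],np.ones(len(a))];c=np.linalg.lstsq(A,(a[:,:2]**2).sum(1),rcond=None)[0]
print('knob circ',len(a),c[:2],np.sqrt(c[2]+c[0]**2+c[1]**2))
E
```

```text
t 5.4 pos [0.412  0.1368 0.1023] rpy [ 1.7998e+02  1.0000e-02 -1.2400e+00] F [-0.5 -1.3 -0.1] M [0.081 0.025 0.003] w 0.0257 ff 30.0 q [ 0.19 -0.13  1.79 -0.    1.48  1.78]
foot 5076 [552.7 137.8  90.2  58.9  89.2] [0.5524 0.1382 0.0096]
table 2506 [554.7 137.8  50.1  47.7  89.4] [0.5642 0.143  0.0197]
knob circ 0 [0. 0.] 0.0
```

View pics/w3.png

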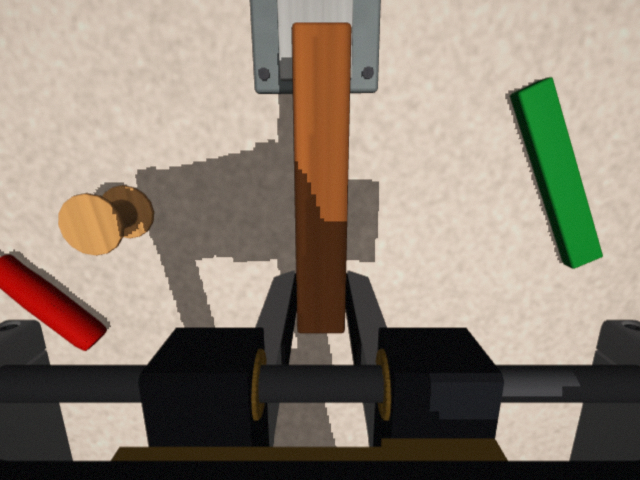

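The bar tip (px 322,25) points into the sample table; the foot's near edge lies at row 92, spanning columns 250–380, so the bar must shift about 2 mm to the left. Lower to insertion height first.

Call:
arm_command(targets=[0, 0, -0.3, 0, -3, 25, 1, 0, 0, -0.3, 0, -3, 50, 1, 0, 0, -0.3, 0, -3, 67, 1, 0, 0, -0.3, 0, -3, 75, 1, 0, 0, -0.3, 0, -3, 75, 1, 0, 0, -0.3, 0, -3, 75, 1, 0, 0, -0.3, 0, -3, 75, 1])

```text
time: 6.15
tool_pos: [0.413, 0.1409, 0.0287]
ee_rot: [-3.141, -0.003, -0.015]
wrist_force: [-0.2, -0.2, -0.6]
width: 0.0257
finger_force: 30.0
```

```bash
python3 - <<'E'
from bench import robot
from h import *
o,s,T=wrist(robot);show(o)
P=cloud(s,T);r=s['range_z']>0
hsv=cv2.cvtColor(s['color'],cv2.COLOR_RGB2HSV)
b=((hsv[...,0]<15)&(hsv[...,1]>110)&(hsv[...,2]>50)&r&(P[...,2]>.03)&(P[...,2]<.05))
q=P[b];c=np.linalg.lstsq(np.c_[q[:,:2]-[.5,.137],np.ones(len(q))],q[:,2],rcond=None)[0];print('bar top plane',c,rect(q[:,:2]))
for n,lo,hi in(('foot',.006,.013),('table',.017,.023)):
    q=r&(P[...,2]>lo)&(P[...,2]<hi)&(P[...,0]>.5)&(abs(P[...,1]-.134)<.06)&~b
    print(n,q.sum(),rect(P[q][:,:2]),np.median(P[q],0).round(4))
E
```

```text
t 6.15 pos [0.413  0.1409 0.0287] rpy [-1.7998e+02 -1.4000e-01 -8.6000e-01] F [-0.2 -0.2 -0.6] M [0.042 0.01  0.009] w 0.0257 ff 30.0 q [ 0.2  -0.06  1.88 -0.    1.32  1.78]
bar top plane [0.00068319 0.01856089 0.04005293] [465.9 208.7 162.6 148.9  88.8]
foot 6167 [540.6 137.9  90.3  35.2  89. ] [0.5382 0.1235 0.0096]
table 3776 [542.6 137.8  50.2  24.   89.1] [0.5466 0.136  0.0197]
```

Call:
arm_command(targets=[0, 0, 0, 0, 1, 2.5, 1, 0, 0, 0, 15, 1, 2.5, 1, 0, 0, 0, 30, 1, 2.5, 1, 0, 0, 0, 45, 1, 2.5, 1, 0, 0, 0, 58, 1, 2.5, 1, 0, 0, 0, 70, 1, 2.5, 1, 0, 0, 0, 80, 1, 2.5, 1, 0, 0, 0, 87, 1, 2.5, 1, 0, 0, 0, 91, 1, 2.5, 1, 0, 0, 0, 91, 1, 2.5, 1, 0, 0, 0, 91, 1, 2.5, 1])

```text
time: 7.3
tool_pos: [0.5025, 0.1385, 0.0248]
ee_rot: [3.141, 0.001, -0.015]
wrist_force: [-0.3, 0.3, 0.1]
width: 0.0257
finger_force: 30.0
```

```bash
python3 - <<'E'
from bench import robot
from h import *
o,s,T=wrist(robot);show(o)
P=cloud(s,T);r=s['range_z']>0
for n,lo,hi in(('foot',.006,.013),('table',.017,.023),('bar',.03,.045),('knob',.113,.15)):
    q=r&(P[...,2]>lo)&(P[...,2]<hi)&(P[...,0]>.515)&(abs(P[...,1]-.134)<.06)
    if q.sum()>20:print(n,q.sum(),rect(P[q][:,:2]),np.median(P[q],0).round(4))
cv2.imwrite('pics/w4.png',s['color'][:,:,::-1])
E
```

```text
t 7.3 pos [0.5025 0.1385 0.0248] rpy [ 1.7999e+02  4.0000e-02 -8.4000e-01] F [-0.3  0.3  0.1] M [ 0.062 -0.001 -0.021] w 0.0257 ff 30.0 q [ 0.16  0.13  1.69 -0.    1.32  1.75]
foot 12996 [584.5 137.4 122.4  90.3 179.1] [0.5778 0.154  0.0096]
table 5933 [568.4 137.6  75.6  50.4 179.2] [0.5698 0.124  0.0197]
bar 8980 [556.3 137.8  82.9  26.1 179.1] [0.5591 0.1378 0.036 ]
knob 49195 [559.  136.9 119.9  89.9  95.3] [0.5302 0.1365 0.1421]
```

View pics/w4.png

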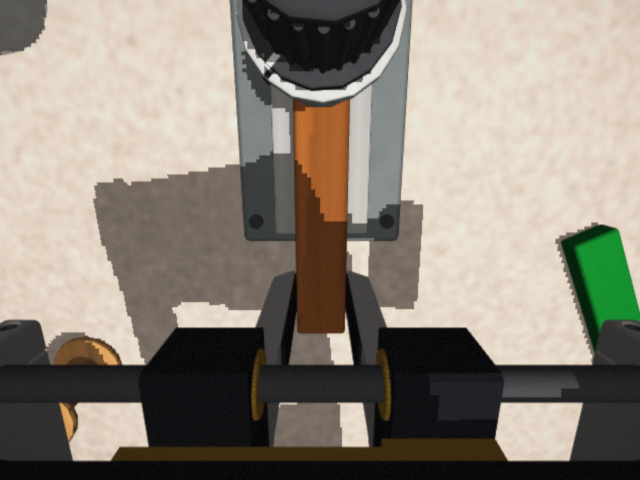

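The bar lies centred over the table (bar columns 295–350, foot 243–400) with its tip under the spindle, and the marks are at (268,65). Lower gently and release.

Call:
arm_command(targets=[0, 0, 0, 0, 0, 1, 1, 0, 0, 0, 0, 0, 1.6, 1, 0, 0, 0, 0, 0, 2.2, 1, 0, 0, 0, 0, 0, 2.2, 1, 0, 0, 0, 0, 0, 2.2, 1])

```text
time: 7.85
tool_pos: [0.5028, 0.1385, 0.0228]
ee_rot: [3.142, -0.0, -0.015]
wrist_force: [0.5, 0.3, -0.5]
width: 0.0255
finger_force: 30.0
```

```bash
python3 - <<'E'
from bench import robot
from h import *
show(robot.get_obs())
o,s,T=wrist(robot)
P=cloud(s,T);q=(s['range_z']>0)&(P[...,2]>.03)&(P[...,2]<.045)&(P[...,0]>.515)&(abs(P[...,1]-.134)<.03)
print(np.median(P[q],0),rect(P[q][:,:2]));show(o)
E
```

```text
t 7.85 pos [0.5028 0.1385 0.0228] rpy [180.    -0.    -0.84] F [ 0.5  0.3 -0.5] M [0.025 0.047 0.034] w 0.0255 ff 30.0 q [ 0.16  0.14  1.69 -0.    1.31  1.75]
[0.55931772 0.13781163 0.03392694] [556.5 137.8  83.2  26.1 179. ]
t 7.85 pos [0.5028 0.1385 0.0228] rpy [180.    -0.    -0.84] F [ 0.5  0.3 -0.5] M [0.025 0.047 0.034] w 0.0255 ff 30.0 q [ 0.16  0.14  1.69 -0.    1.31  1.75]
```

Call:
arm_command(targets=[0, 0, 0, 0, 0, 0, -1, 0, 0, 0, 0, 0, 0, -1, 0, 0, 0, 0, 0, 0, -1, 0, 0, 0, 0, 0, 0, -1, 0, 0, 0, 0, 0, 0, -1, 0, 0, 0, 0, 0, 0, -1, 0, 0, 0, 0, 0, 0, -1, 0, 0, 0, 0, 0, 0, -1, 0, 0, 0, 0, 0, -10, -1, 0, 0, 0, 0, 0, -40, -1, 0, 0, 0, 0, 0, -85, -1, 0, 0, 0, 0, 0, -130, -1, 0, 0, 0, 0, 0, -175, -1, 0, 0, 0, 0, 0, -215, -1, 0, 0, 0, 0, 0, -215, -1, 0, 0, 0, 0, 0, -215, -1, 0, 0, 0, 0, 0, -215, -1])

```text
time: 9.6
tool_pos: [0.5021, 0.1383, 0.2363]
ee_rot: [3.141, 0.003, -0.015]
wrist_force: [1.1, -0.1, -0.9]
width: 0.0941
finger_force: 0.0
```

```bash
cat > k.py <<'E'
import sys
from bench import robot
from h import *
o,s,T=wrist(robot);show(o)
P=cloud(s,T);r=s['range_z']>0
for n,lo,hi in(('foot',.006,.013),('table',.017,.023),('bar',.03,.038),('knobtop',.143,.151)):
    q=r&(P[...,2]>lo)&(P[...,2]<hi)&(P[...,0]>.43)&(P[...,0]<.7)&(abs(P[...,1]-.137)<.05)
    if q.sum()>20:print(n,q.sum(),rect(P[q][:,:2]),np.median(P[q],0).round(4))
    if n=='knobtop' and q.sum()>20: print('circ',cv2.minEnclosingCircle(np.float32(P[q][:,:2]*1000)))
cv2.imwrite('pics/'+sys.argv[1]+'.png',s['color'][:,:,::-1])
E
python3 k.py w5
```

```text
t 9.6 pos [0.5021 0.1383 0.2363] rpy [ 1.7997e+02  1.5000e-01 -8.4000e-01] F [ 1.1 -0.1 -0.9] M [ 0.063  0.027 -0.018] w 0.0941 ff 0.0 q [ 0.16  0.02  1.38 -0.    1.74  1.75]
foot 5368 [605.8 137.3 164.9  90.  179.2] [0.6076 0.154  0.0096]
table 1390 [586.  137.6 108.2  49.9 179.2] [0.5683 0.1242 0.0197]
bar 2481 [569.9 139.3 178.6  49.4 178.4] [0.5392 0.1382 0.0336]
knobtop 1477 [610.6 137.2  30.7  30.5 137.6] [0.6108 0.1372 0.1466]
circ ((610.8380737304688, 137.08741760253906), 15.672861099243164)
```

View pics/w5.png

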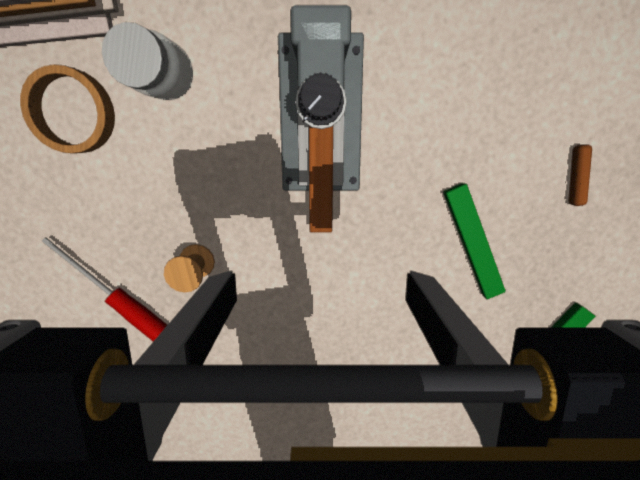

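The bar lies released on the table (px 320,190), straight along it; the knob is at (321,100) with its line pointing to (310,106). Now over the knob with the wrist wound back.

Call:
arm_command(targets=[0, 0, -8.5, 6, 0, 0, -1, 0, 0, -17, 12, 0, 0, -1, 0, 0, -25.5, 20, 0, 0, -1, 0, 0, -34, 28, 0, 0, -1, 0, 0, -42.5, 36, 0, 0, -1, 0, 0, -51, 44, 0, 0, -1, 0, 0, -59.5, 52, 0, 0, -1, 0, 0, -68, 60, 0, 0, -1, 0, 0, -76.5, 68, 0, 0, -1, 0, 0, -85, 76, 0, 0, -1, 0, 0, -93.5, 84, 0, 0, -1, 0, 0, -102, 92, 0, 0, -1, 0, 0, -110.5, 100, 0, 0, -1, 0, 0, -119, 108.5, -0.5, 0, -1, 0, 0, -127.5, 108.5, -0.5, 0, -1, 0, 0, -136, 108.5, -0.5, 0, -1, 0, 0, -144.5, 108.5, -0.5, 0, -1, 0, 0, -153, 108.5, -0.5, 0, -1, 0, 0, -161.5, 108.5, -0.5, 0, -1, 0, 0, -170, 108.5, -0.5, 0, -1])

```text
time: 11.65
tool_pos: [0.6105, 0.1372, 0.2351]
ee_rot: [-3.14, -0.004, 2.958]
wrist_force: [0.1, -0.4, -0.5]
width: 0.0939
finger_force: 0.0
```

Call:
arm_command(targets=[0, 0, 0, 0, 0, 0, -1, 0, 0, 0, 0, 0, 0, -1, 0, 0, 0, 0, 0, 0, -1])

```text
time: 11.95
tool_pos: [0.6111, 0.1373, 0.2368]
ee_rot: [-3.141, -0.001, 2.95]
wrist_force: [-0.6, -0.0, -0.6]
width: 0.0943
finger_force: 0.0
```

```bash
python3 k.py w6; python3 -c "
from bench import robot
from h import *
go(robot.get_obs(),[.6107,.1372,.115],169.2)"
```

```text
t 11.95 pos [0.6111 0.1373 0.2368] rpy [-1.7997e+02 -8.0000e-02  1.6904e+02] F [-0.6 -0.  -0.6] M [ 0.058 -0.149  0.049] w 0.0943 ff 0.0 q [ 0.13  0.26  1.11 -0.    1.77 -1.25]
foot 4419 [604.9 136.9 164.5  90.  179.2] [0.593  0.1629 0.0096]
table 1532 [594.4 137.  128.5  50.  179.3] [0.5699 0.1518 0.0196]
bar 2826 [569.1 139.3 181.7  33.7   3. ] [0.5348 0.1382 0.0336]
knobtop 1081 [610.3 136.9  30.8  30.4  28. ] [0.6095 0.1369 0.1466]
circ ((610.1921997070312, 136.75039672851562), 15.783916473388672)
rotvec [-0.02 -0.05 -0.13] shift [  0.3  -0.2 122.2]
```

Call:
arm_command(targets=[0, 0, 0, 0.5, 0, 35, -1, 0, 0, 0, 0.5, 0, 70, -1, 0, 0, 0, 0.5, 0, 100, -1, 0, 0, 0, 0.5, 0, 115, -1, 0, 0, 0, 0.5, 0, 122, -1, 0, 0, 0, 0.5, 0, 122, 1, 0, 0, 0, 0.5, 0, 122, 1, 0, 0, 0, 0.5, 0, 122, 1, 0, 0, 0, 0.5, 0, 122, 1, 0, 0, 0, 0.5, 0, 122, 1, 0, 0, 0, 0.5, 0, 122, 1, 0, 0, 0, 0.5, 0, 122, 1, 0, 0, 0, 0.5, 0, 122, 1, 0, 0, 0, 0.5, 0, 122, 1, 0, 0, 0, 0.5, 0, 122, 1, 0, 0, 0, 0.5, 0, 122, 1, 0, 0, 0, 0.5, 0, 122, 1, 0, 0, 0, 0.5, 0, 122, 1])

```text
time: 13.8
tool_pos: [0.6108, 0.1371, 0.1157]
ee_rot: [-3.141, -0.0, 2.952]
wrist_force: [-0.9, -1.9, 0.9]
width: 0.0295
finger_force: 30.0
```

```bash
cat > ob.py <<'E'
from bench import robot
from h import *
show(robot.get_obs())
E
python3 ob.py
```

```text
t 13.8 pos [0.6108 0.1371 0.1157] rpy [-1.7995e+02 -1.0000e-02  1.6915e+02] F [-0.9 -1.9  0.9] M [-0.35   0.011  0.025] w 0.0295 ff 30.0 q [ 0.13  0.29  1.32 -0.    1.54 -1.25]
```

Call:
arm_command(targets=[0, 0, 5, 0, 0, 0, 1, 0, 0, 11, 0, 0, 0, 1, 0, 0, 17, 0, 0, 0, 1, 0, 0, 23, 0, 0, 0, 1, 0, 0, 29, 0, 0, 0, 1, 0, 0, 35, 0, 0, 0, 1, 0, 0, 41, 0, 0, 0, 1, 0, 0, 47, 0, 0, 0, 1, 0, 0, 53, 0, 0, 0, 1, 0, 0, 59, 0, 0, 0, 1, 0, 0, 65, 0, 0, 0, 1, 0, 0, 70, 0, 0, 0, 1])

```text
time: 15.0
tool_pos: [0.6113, 0.1374, 0.1157]
ee_rot: [3.141, 0.0, 1.727]
wrist_force: [0.6, -1.8, -0.1]
width: 0.0297
finger_force: 30.0
```

```bash
python3 ob.py
```

```text
t 15.0 pos [0.6113 0.1374 0.1157] rpy [1.7995e+02 2.0000e-02 9.8950e+01] F [ 0.6 -1.8 -0.1] M [-0.328 -0.19   0.068] w 0.0297 ff 30.0 q [ 0.13  0.29  1.32 -0.    1.54 -0.03]
```

Call:
arm_command(targets=[0, 0, 5, 0, 0, 0, 1, 0, 0, 10, 0, 0, 0, 1, 0, 0, 14, 0, 0, 0, 1])

```text
time: 15.3
tool_pos: [0.6114, 0.1374, 0.1158]
ee_rot: [3.14, 0.0, 1.483]
wrist_force: [0.7, -1.7, -0.6]
width: 0.0294
finger_force: 30.0
```

```bash
cat > st.py <<'E'
import sys
from bench import robot
from h import *
L=[]
for i in range(3):
    o,s,T=wrist(robot);L.append(o['wrist_torque'][2])
show(o);print('Mz',np.round(L,3))
cv2.imwrite('pics/'+sys.argv[1]+'.png',s['color'][:,:,::-1])
E
python3 st.py k1
```

```text
t 15.4 pos [0.6114 0.1374 0.1158] rpy [179.93   0.    85.15] F [ 0.9 -0.9 -0.1] M [-0.288 -0.324 -0.106] w 0.0296 ff 30.0 q [ 0.13  0.29  1.32 -0.    1.54  0.22]
Mz [ 0.15  -0.022 -0.106]
```

View pics/k1.png

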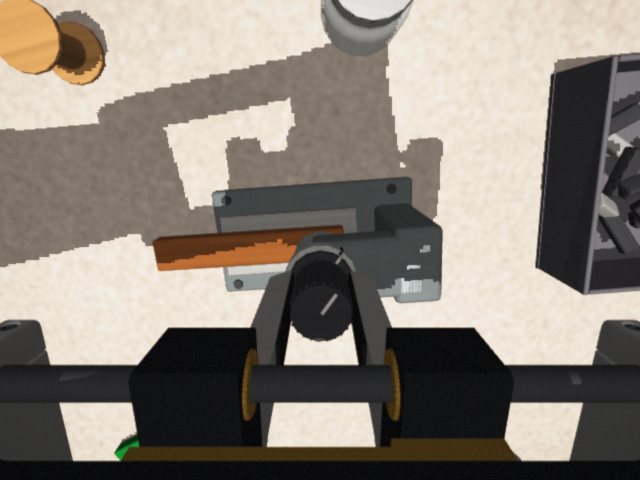

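The wrist view shows the gripped knob, its line (330,300), and the white mark meeting the collar mark at (341,252), visible between the fingers. I'll track both marks numerically with the ring geometry.

```bash
cat > st.py <<'E'
import sys
from bench import robot
from h import *
o,s,T=wrist(robot);show(o)
cv2.imwrite('pics/'+sys.argv[1]+'.png',s['color'][:,:,::-1])
g=cv2.cvtColor(s['color'],cv2.COLOR_RGB2GRAY)
W=np.linalg.inv(T);ax,ay=.6108,.1372
yaw=np.degrees(o['ee_rot'][2]);az=np.arange(-64,65,2)
def prof(r,z):
    a=np.radians(yaw+az);p=np.c_[ax+r*np.cos(a),ay+r*np.sin(a),np.full(len(a),z),np.ones(len(a))]@W.T
    u=s['fx']*p[:,0]/p[:,2]+s['cx'];v=s['fy']*p[:,1]/p[:,2]+s['cy']
    return cv2.remap(g,np.float32(u)[None],np.float32(v)[None],cv2.INTER_LINEAR)[0]
print('az from',az[0],'step 2 (relative to tool yaw; cw slip: knob mark at lower az than collar mark)')
for n,r,z in(('flange',.019,.107),('flange',.019,.1095),('collar',.0215,.103),('collar',.0215,.1005)):print(n,z,' '.join(map(str,prof(r,z))))
E
python3 st.py k2
```

```text
t 15.45 pos [0.6114 0.1374 0.1157] rpy [179.94  -0.    85.22] F [ 0.8 -1.3 -0.2] M [-0.301 -0.376 -0.124] w 0.0297 ff 30.0 q [ 0.13  0.29  1.32 -0.    1.54  0.21]
az from -64 step 2 (relative to tool yaw; cw slip: knob mark at lower az than collar mark)
flange 0.107 104 105 105 110 110 108 109 109 101 97 98 106 114 112 96 75 64 81 104 109 104 100 96 105 105 104 104 108 108 103 100 93 89 87 88 95 99 107 106 104 109 106 99 98 93 81 80 95 104 112 105 100 101 100 95 90 83 82 81 88 95 96 105 100 102
flange 0.1095 84 94 98 91 97 96 89 87 87 70 60 62 71 88 109 101 80 52 59 61 60 55 44 49 53 57 57 58 61 57 52 43 40 39 41 48 51 59 61 57 59 54 52 50 40 38 44 57 64 62 65 64 69 64 56 50 52 55 65 72 79 88 86 90 87
collar 0.103 69 72 73 73 75 70 68 70 70 69 70 69 68 64 46 23 28 55 69 72 72 69 71 70 72 73 76 75 73 72 73 72 72 73 70 74 73 73 77 74 73 72 72 71 72 71 72 74 73 75 73 74 70 71 72 75 84 83 84 85 91 97 97 115 156
collar 0.1005 71 72 72 72 70 69 69 72 70 70 70 69 68 62 43 30 40 58 68 69 66 67 68 68 67 68 66 67 66 64 63 61 59 63 60 63 64 66 65 69 72 72 72 69 69 69 69 68 68 69 71 66 68 66 73 78 93 99 97 96 97 100 101 101 112
```

Both marks at relative azimuth −34…−36°: no slip at 84°. Continue.

Call:
arm_command(targets=[0, 0, 5, 0, 0, 0, 1, 0, 0, 10, 0, 0, 0, 1, 0, 0, 15, 0, 0, 0, 1])

```text
time: 15.8
tool_pos: [0.6115, 0.1374, 0.1158]
ee_rot: [3.14, -0.0, 1.222]
wrist_force: [2.6, -1.7, -0.4]
width: 0.0297
finger_force: 30.0
```

```bash
sed -i "s/^for n,r,z.*/c=prof(.0215,.102).astype(int);f=prof(.019,.1095).astype(int);print('collar',az[c.argmin()],c.min(),'flange',az[8:30][f[8:30].argmax()],f[8:30].max())/;/^print('az/d" st.py; python3 st.py k3
```

```text
t 15.8 pos [0.6115 0.1374 0.1158] rpy [ 1.7992e+02 -2.0000e-02  7.0040e+01] F [ 2.6 -1.7 -0.4] M [-0.388 -0.421  0.048] w 0.0297 ff 30.0 q [ 0.13  0.29  1.32 -0.    1.54  0.48]
collar -34 24 flange -36 112
```

Call:
arm_command(targets=[0, 0, 5, 0, 0, 0, 1, 0, 0, 10, 0, 0, 0, 1, 0, 0, 15, 0, 0, 0, 1])

```text
time: 16.15
tool_pos: [0.6116, 0.1373, 0.1158]
ee_rot: [3.14, -0.001, 0.962]
wrist_force: [2.9, -1.4, -1.6]
width: 0.0295
finger_force: 30.0
```

```bash
python3 st.py k4
```

```text
t 16.15 pos [0.6116 0.1373 0.1158] rpy [ 1.799e+02 -4.000e-02  5.513e+01] F [ 2.9 -1.4 -1.6] M [-0.413 -0.511  0.325] w 0.0295 ff 30.0 q [ 0.13  0.29  1.32 -0.    1.54  0.74]
collar -34 23 flange -36 103
```

Call:
arm_command(targets=[0, 0, 4, 0, 0, 0, 1, 0, 0, 8, 0, 0, 0, 1])

```text
time: 16.4
tool_pos: [0.6117, 0.1372, 0.1158]
ee_rot: [3.14, -0.001, 0.825]
wrist_force: [2.9, -1.6, -1.6]
width: 0.0293
finger_force: 30.0
```

```bash
python3 st.py k5
```

```text
t 16.4 pos [0.6117 0.1372 0.1158] rpy [ 1.799e+02 -5.000e-02  4.724e+01] F [ 2.9 -1.6 -1.6] M [-0.426 -0.601  0.336] w 0.0293 ff 30.0 q [ 0.13  0.29  1.32 -0.    1.54  0.88]
collar -26 18 flange -34 100
```

The collar mark is falling behind (−26° vs −34°): the clutch has given. A touch more for a sure reading.

Call:
arm_command(targets=[0, 0, 4, 0, 0, 0, 1, 0, 0, 4, 0, 0, 0, 1])

```text
time: 16.65
tool_pos: [0.6116, 0.1372, 0.1158]
ee_rot: [3.14, -0.001, 0.756]
wrist_force: [4.2, -1.9, -1.2]
width: 0.0294
finger_force: 30.0
```

```bash
python3 st.py k6; python3 - <<'E'
import cv2
a=cv2.imread('pics/k6.png')[220:350,250:400]
cv2.imwrite('pics/k6c.png',cv2.resize(a,None,fx=4,fy=4,interpolation=2))
E
```

```text
t 16.65 pos [0.6116 0.1372 0.1158] rpy [ 1.7991e+02 -5.0000e-02  4.3340e+01] F [ 4.2 -1.9 -1.2] M [-0.476 -0.751  0.074] w 0.0294 ff 30.0 q [ 0.13  0.29  1.32 -0.    1.54  0.94]
collar -24 21 flange -36 106
```

View pics/k6c.png

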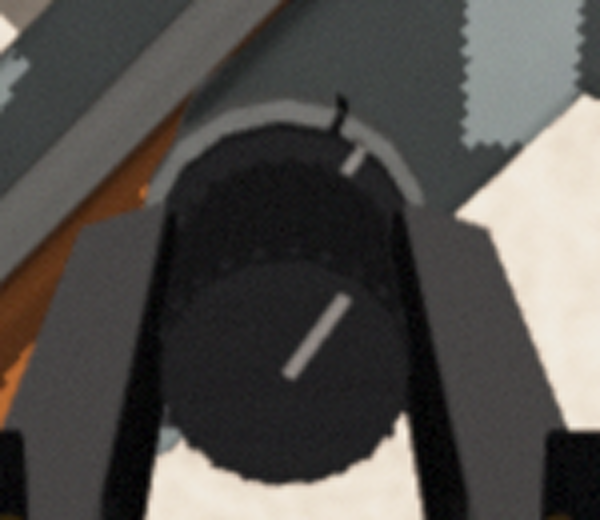

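The black collar mark (340,112) has clearly parted from the white knob mark (352,160), by about 10°. Let go and withdraw upward.

Call:
arm_command(targets=[0, 0, 0, 0, 0, 0, -1, 0, 0, 0, 0, 0, 0, -1, 0, 0, 0, 0, 0, 0, -1, 0, 0, 0, 0, 0, 0, -1, 0, 0, 0, 0, 0, 0, -1, 0, 0, 0, 0, 0, 0, -1, 0, 0, 0, 0, 0, 0, -1, 0, 0, 0, 0, 0, 0, -1, 0, 0, 0, 0, 0, -10, -1, 0, 0, 0, 0, 0, -40, -1, 0, 0, 0, 0, 0, -80, -1, 0, 0, 0, 0, 0, -115, -1, 0, 0, 0, 0, 0, -120, -1, 0, 0, 0, 0, 0, -120, -1, 0, 0, 0, 0, 0, -120, -1, 0, 0, 0, 0, 0, -120, -1])

```text
time: 18.3
tool_pos: [0.6099, 0.1373, 0.2331]
ee_rot: [-3.139, 0.004, 0.753]
wrist_force: [-0.8, 0.7, 0.1]
width: 0.094
finger_force: 0.0
```

```bash
python3 st.py k7; python3 - <<'E'
from bench import robot
from h import *
o,s,T=wrist(robot);P=cloud(s,T)
hsv=cv2.cvtColor(s['color'],cv2.COLOR_RGB2HSV)
b=(hsv[...,0]<15)&(hsv[...,1]>110)&(s['range_z']>0)&(abs(P[...,2]-.034)<.006)&(abs(P[...,1]-.137)<.04)&(P[...,0]<.62)
q=P[b];print(len(q),rect(q[:,:2]),np.median(q[:,2]))
E
```

```text
t 18.3 pos [0.6099 0.1373 0.2331] rpy [-179.85    0.22   43.15] F [-0.8  0.7  0.1] M [-0.027 -0.063  0.001] w 0.094 ff 0.0 q [ 0.13  0.26  1.12 -0.    1.77  0.95]
collar -20 32 flange -32 86
1749 [534.1 139.  108.7  25.4 178.9] 0.03365182103974429
```

```bash
python3 -c "
from bench import robot
print(robot.close_job())"
```

```text
the job is handed in; nothing more can be done
None
```

The job is handed in: the long bar lies on the sample table with one end held by the spindle, the clutch has slipped about 12° (limit 45°), and the hand is off; it took about 18 s of the 66 s allowed.

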